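Refit a cleaned rotor on the keyed spindle of a mini centrifuge

ROBOT

A 6-joint arm with a two-finger parallel gripper is mounted at the origin on a cart in front of the work surface, level with it; the furniture and walls round the work are solid. World frame = base frame: x ahead of the robot, y to its left, z up, the work surface at z = 0. Lengths are in m, angles in rad, forces in N, time in s.
With the tool pointing down it reaches from about 0.4 to 0.825 m from the base axis. Payload 7 kg.
Tool frame: the origin (TCP) lies at the very end of the fingers, on their centre line; the grasp point (between the pads) lies 19 mm behind it; z points along the fingers, y is the direction in which the jaws open and shut (so a half turn about z gives the same grasp; the last joint's range is limited). The gripper opens to 88 mm and grips with 3 to 60 N. Pads are 19 mm wide; open, the fingers measure 130 mm over their backs; the gripper's body (78 mm by 193 mm) begins 47 mm behind the grasp point.
Start: joints at [-1.049, 0.359, 0.012, 0, -1.224, -0.288], TCP at [0.156, -0.657, 0.227] pointing down, gripper open.
Joint ranges: [-3.07, 3.07], [-1.43, 2.12], [-1.02, 1.25], [-3.03, 1.67], [-3.05, -0], [-3.03, 3.03]. Speed limits (rad/s): [2.39, 2.39, 3.01, 3.14, 3.14, 3.14].

INTERFACE

Orientations are given as [roll, pitch, yaw] about the fixed x, y, z axes, in that order (R = Rz(yaw) Ry(pitch) Rx(roll)).
In Python, from station import arm gives the robot as it stands.
- The arm moves only by the shell command python3 -m inch 'ROWS' [FORCE]. ROWS is text: rows parted by semicolons, each of 7 numbers parted by spaces: the closure, from 0 (fully open) to 1 (shut), then the shift along the tool's x, y, z each as a share of 300 mm, from -1 to 1, then the turn, a rotation vector about the tool's x, y, z each as a share of 60 degrees, from -1 to 1. In form: grip tx ty tz rx ry rz; .... A call has 1 to 12 rows; each row is the pose to reach, as a shift and turn from the pose commanded when the call began, along the tool's axes at that moment; what a row does not reach only later rows make up. A row lasts 1/10 s, in which the tool goes at most 50 mm and 8.59 degrees, less where a joint would pass 70% of its speed; a pose out of reach is approached as far as the arm can. A call with a number of a shift or a turn outside -1 to 1 is refused whole. A call with a gripper value outside its range is refused whole. The fingers move at their own pace and stop on an object; FORCE is the grip in N (left out, the last holds). Time passes only in rows, so rows that repeat a pose let the fingers close. It gives the time, the measured TCP pose, the force and the opening at its end, in the units of the state.
- arm.get_state(): the state, without advancing time (a new reading comes with each control period).
- arm.grab_frame(name): name is "side" or "top"; returns a dict with "img" (384x512x3 uint8, red, green, blue), "range_z" (384x512 float32, m along the optical axis (not along the pixel's ray), 0 where there is no reading), "fx", "fy", "cx", "cy" (pixels), "dist" ([k1, k2, p1, p2, k3] as OpenCV has them; the pictures are not rectified), "extrinsics" (4x4, takes a point from world to camera coordinates). Camera axes: x right, y up, looking along -z (the intrinsics and any distortion apply to the point x, -y, -z); pixel columns grow to the right and rows downward; lengths in m; the calibration is good to about 2 mm. A picture is of the moment at which its call begins.
- arm.job_done(): hands the job in, once; it reports no verdict.
The state is a dict: "t": time; "q": joint angles; "qd": joint speeds; "joint_efforts": joint torques, N m; "eef_pos": TCP position; "ee_rot": TCP orientation; "force": force on the tool from outside, world axes, zero at the start; "moment": the same for the moment, N m; "width": finger opening in m.
Only numpy, scipy, OpenCV 4.12 (cv2) and the standard library are available. Lean on these libraries where they do the work, as an engineer would, in place of code of your own. Each camera call takes 0.05 s, during which the arm holds its last target.

TASK

The centrifuge's rotor has been taken off for cleaning: pick it up by its knob, set it back on the spindle in the bowl and, with only light pressure, turn it until its slots drop over the spindle's drive bar and it sits fully home. Then let go of it and close the clear lid completely. Never force the rotor down, and leave the stain jar, dropper bottle, tape roll and petri dish where they stand.

Things in the scene. Friction and masses are not known exactly. Their poses are not given: they have to be found in the camera images.
- rotor: loose centrifuge rotor, 0.22 kg, 76 mm across, 66 mm tall, upright on the desk: dark body with eight tube holes (top 34 mm up), aluminium hub below, grip knob above. Origin: centre of the hub's underside, z up. The underside has a blind bore, 14 mm wide, 23 mm deep, crossed by four slots 7.6 mm wide, 8 mm deep, along its +x, -x, +y, -y (red dot on the shoulder: +x); it fits the bar every quarter turn
- rotor_knob (a point): on the rotor's axis, 54 mm above its underside: where to grip its ribbed aluminium knob (diameter 24 mm, from 36 to 66 mm above the underside)
- centrifuge: white round mini centrifuge, fixed to the desk, 162 mm across, 75 mm tall to the rim of its open bowl (98 mm wide at the rim, 57 mm deep). Origin: under its centre, on the desk; its front (panel, lid tab) is its -x side, the lid hinge its +x side, z up. The spindle stands on its axis
- seat (a point): centre of the spindle's flange, on which the rotor's underside rests when fully home; 43 mm above the desk unloaded. Axes as the centrifuge's (they do not turn with the spindle). The motor below hangs on soft rubber: it gives downwards under more than about 3 N, then 1 mm for every 2 N, at most 7 mm, and springs back
- post_tip (a point): tip of the spindle's post, 22 mm above the seat; 5 mm wide at the tip, 12 mm below its cone. A brass drive bar across the post's foot, 44 mm long, 6 mm wide, 6 mm high, lies on the seat at any angle (not measured). Till slots and bar agree to 3 degrees the rotor rides on the bar, 6 mm high. The spindle resists turning with 0.13 N m: pressed over about 12 N, or once engaged, the rotor may take it along
- lid (a joint): hinge of the clear domed lid, rad: 0 shut, 1.9 at its back stop; about 1.6 to 1.8 at the start (upright, leaning back a little); stiff hinge (0.2 N m), stays where it is left. The dome is 132 mm wide and 33 mm high; it shuts flush only over a seated rotor. At the start the tab's end is up to 260 mm above the desk
- lid_tab (a point): middle of the white lid tab's outer face (upper face when shut, then 85 mm above the desk), 169 mm from the hinge axis; the tab is 30 mm wide, 8 mm thick, stands 35 mm out from the dome's edge and ends 9 mm beyond this point. Axes turn with the lid: -x from hinge to tab, z out of the outer face. With the lid open the tab points up and its outer face looks away from the robot
- lid_hinge (a point): centre of the lid's hinge axis, 80 mm above the desk at the back of the centrifuge, 74 mm from its centre; the axis runs along the centrifuge's y
- stain_jar: square glass staining jar with purple stain and lid, 62x62x104 mm, bystander; origin centre of its underside
- dropper0: brown dropper bottle with black top, 33x33x90 mm, bystander; origin centre of its underside
- tape_roll: roll of yellow tape, 53x53x18 mm, bystander; origin centre of its underside
- petri: clear petri dish, 68x68x12 mm, bystander; origin centre of its underside
There are look-alikes about, which are no part of the job. Leave any yellow look-alike of the rotor alone.

How it is judged:
By the outcome, as a careful person would: the job done as asked, in the order asked, and still so for the second after the job is handed in, with the robot touching nothing.
It also fails if it takes over 72 s, if anything falls off the work surface, if the arm or the gripper's body presses on something with over 40 N, if the wrist force passes 120 N, or if a joint passes its speed limit or range.

## Working session

There is one attempt and no reset: what is moved stays moved. The work goes in short steps, Python scripts to look and compute and a shell command to move; the robot and the scene stay as the last step left them, time stands still between calls to the robot, and variables do not carry over. Pictures are saved under pics/ and viewed, and the job is handed in when it is done.

```bash
ls; mkdir -p pics; cat > h.py <<'E'
import numpy as np,cv2,pickle
from station import arm
def grab(n,tag):
    f=arm.grab_frame(n); pickle.dump(f,open(f'pics/{tag}.pkl','wb'))
    cv2.imwrite(f'pics/{tag}.png',f['img'][...,::-1]); return f
def load(tag): return pickle.load(open(f'pics/{tag}.pkl','rb'))
def ray(f,u,v):
    K=np.array([[f['fx'],0,f['cx']],[0,f['fy'],f['cy']],[0,0,1]])
    p=cv2.undistortPoints(np.array([[[u,v]]],float),K,np.array(f['dist'],float))[0,0]
    d=np.array([p[0],-p[1],-1]); E=np.array(f['extrinsics']); R=E[:3,:3]; t=E[:3,3]
    return -R.T@t, R.T@d
def onz(f,u,v,z):
    o,d=ray(f,u,v); return o+d*(z-o[2])/d[2]
def depth(f,u,v):
    o,d=ray(f,u,v); return o+d*f['range_z'][int(round(v)),int(round(u))]
def cloud(f):
    H,W=f['range_z'].shape
    K=np.array([[f['fx'],0,f['cx']],[0,f['fy'],f['cy']],[0,0,1]])
    uu,vv=np.meshgrid(np.arange(W),np.arange(H))
    p=cv2.undistortPoints(np.stack([uu,vv],-1).reshape(-1,1,2).astype(float),K,np.array(f['dist'],float))[:,0]
    d=np.c_[p[:,0],-p[:,1],-np.ones(len(p))]; E=np.array(f['extrinsics'])
    z=f['range_z'].reshape(-1,1)
    P=(d*z-E[:3,3])@E[:3,:3]; P[z[:,0]==0]=np.nan
    return P.reshape(H,W,3)
def proj(f,P):
    E=np.array(f['extrinsics']); c=E[:3,:3]@np.array(P)+E[:3,3]
    K=np.array([[f['fx'],0,f['cx']],[0,f['fy'],f['cy']],[0,0,1]])
    q=np.array([[[c[0],-c[1],-c[2]]]])
    return cv2.projectPoints(q,np.zeros(3),np.zeros(3),K,np.array(f['dist'],float))[0][0,0]
E
python3 - <<'E'
from h import *
for n in('top','side'):
    f=grab(n,n+'0'); print(n,f['fx'],f['dist'],np.round(f['extrinsics'],3).tolist())
s=arm.get_state(); print({k:np.round(v,3).tolist() for k,v in s.items()})
E
```

```text
pics
top 461.9892921981807 [-0.08446649  0.          0.          0.          0.        ] [[-0.0, -1.0, -0.011, 0.371], [0.991, -0.001, 0.131, -0.585], [-0.131, -0.011, 0.991, -1.122], [0.0, 0.0, 0.0, 1.0]]
side 407.8499142154862 [0.02062725 0.         0.         0.         0.        ] [[-0.387, -0.922, 0.016, 0.572], [0.754, -0.306, 0.582, -0.376], [-0.531, 0.237, 0.813, -0.909], [0.0, 0.0, 0.0, 1.0]]
{'t': 0.1, 'q': [-1.049, 0.359, 0.011, -0.0, -1.224, -0.288], 'qd': [0.002, -0.001, 0.002, -0.0, 0.001, 0.001], 'joint_efforts': [-0.002, -58.416, 29.376, 7.016, 0.01, -0.0], 'eef_pos': [0.156, -0.656, 0.226], 'ee_rot': [3.14, -0.0, -2.908], 'force': [0.213, 0.596, -0.584], 'moment': [0.001, 0.018, -0.017], 'width': 0.088}
```

View pics/top0.png

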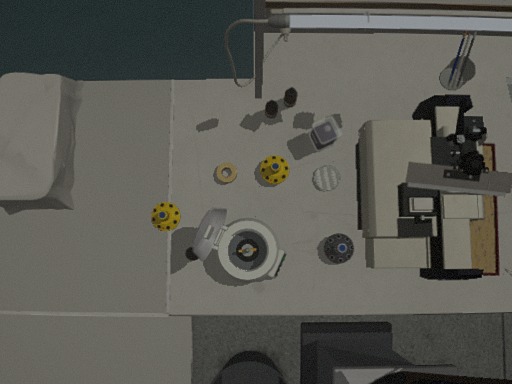

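View pics/side0.png

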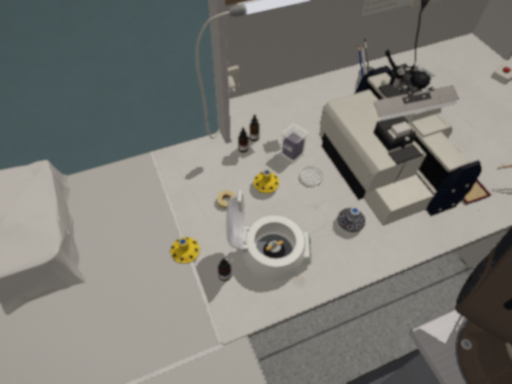

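```bash
python3 - <<'E'
from h import *
def enh(im): return np.clip(255*(im/255.)**0.6,0,255).astype(np.uint8)
f=load('top0'); a=enh(f['img'][195:295,180:380]); a=cv2.resize(a,None,fx=4,fy=4,interpolation=cv2.INTER_CUBIC)
cv2.imwrite('pics/c1.png',a[...,::-1])
f=load('side0'); a=enh(f['img'][165:290,200:380]); a=cv2.resize(a,None,fx=4.4,fy=4.4,interpolation=cv2.INTER_CUBIC)
cv2.imwrite('pics/c2.png',a[...,::-1])
f=load('top0'); P=cloud(f)
for u,v in[(339,248),(341,248),(248,250),(248,220),(280,265),(208,225),(213,215),(100,150),(320,230)]: print(u,v,np.round(P[v,u],3))
E
```

```text
339 248 [0.451 0.154 0.064]
341 248 [0.451 0.149 0.064]
248 250 [0.447 0.376 0.063]
248 220 [0.519 0.376 0.072]
280 265 [0.41  0.297 0.047]
208 225 [0.495 0.454 0.252]
213 215 [0.52  0.449 0.2  ]
100 150 [ 0.712  0.774 -0.002]
320 230 [0.498 0.191 0.002]
```

View pics/c1.png

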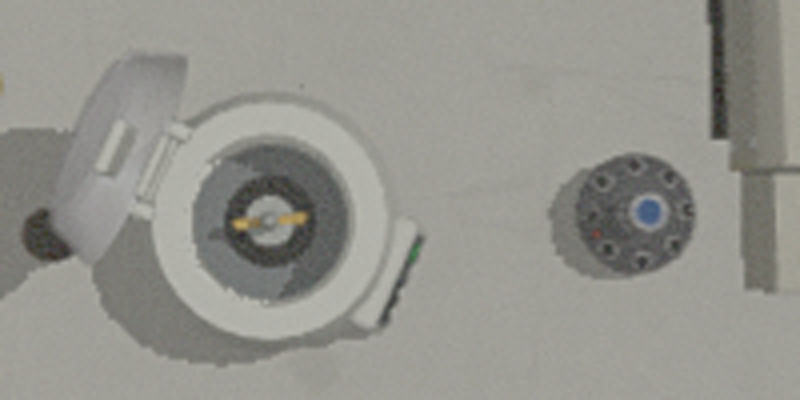

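View pics/c2.png

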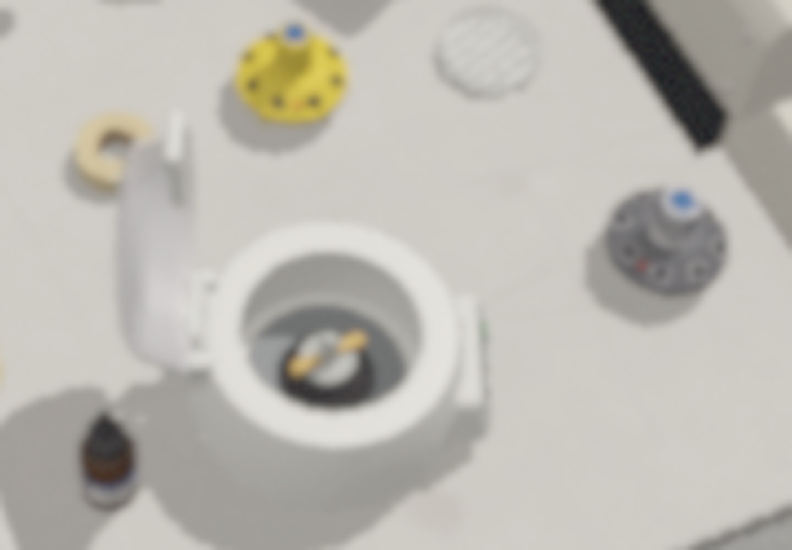

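```bash
cat > m1.py <<'E'
from h import *
from scipy.optimize import least_squares
def circ(xy):
    A=np.c_[2*xy,np.ones(len(xy))]; s=np.linalg.lstsq(A,(xy**2).sum(1),rcond=None)[0]
    return s[:2],np.sqrt(s[2]+s[:2]@s[:2])
for tag in('top0','side0'):
    f=load(tag); P=cloud(f); H=cv2.cvtColor(f['img'],cv2.COLOR_RGB2HSV); 
    print(tag)
    c0=np.array([.447,.376])
    # rim
    r=np.hypot(P[...,0]-c0[0],P[...,1]-c0[1])
    m=(abs(P[...,2]-.073)<.006)&(r<.1)&(H[...,2]>110)
    pts=P[m]; print('rim n',len(pts),'z',np.median(pts[:,2]))
    # inner edge via white mask contour
    w=((H[...,2]>110)&(H[...,1]<40)&m).astype(np.uint8)
    cs,h=cv2.findContours(w,cv2.RETR_CCOMP,cv2.CHAIN_APPROX_NONE)
    for c,hh in zip(cs,h[0]):
        if len(c)>60:
            q=np.array([onz(f,*p[0],.075)[:2] for p in c]); cc,R=circ(q); print(' contour',len(c),hh[3],np.round(cc,4),round(R,4),'res',np.std(np.hypot(*(q-cc).T)).round(4))
    # blue cap, red dot, bar
    h_,s_,v_=[H[...,i].astype(int) for i in range(3)]
    near=lambda c,R:np.hypot(P[...,0]-c[0],P[...,1]-c[1])<R
    b=(h_>100)&(h_<125)&(s_>90)&near((.45,.152),.05); vv,uu=np.nonzero(b); print('blue',len(uu),uu.mean(),vv.mean(),np.round(onz(f,uu.mean(),vv.mean(),.066),4))
    rd=((h_<8)|(h_>172))&(s_>90)&near((.45,.152),.05); vv,uu=np.nonzero(rd); 
    if len(uu):print('red',len(uu),uu.mean(),vv.mean(),np.round(onz(f,uu.mean(),vv.mean(),.034),4),uu,vv)
    g=(h_>8)&(h_<28)&(s_>90)&near((.447,.376),.05); vv,uu=np.nonzero(g); q=np.array([onz(f,u,v,.049)[:2] for u,v in zip(uu,vv)])
    print('bar',len(uu),q.mean(0)); 
    u_,sv,vt=np.linalg.svd(q-q.mean(0)); t=(q-q.mean(0))@vt[0]; print(' ang',np.degrees(np.arctan2(vt[0,1],vt[0,0])),np.ptp(t), 'ends', q[t<-.01].mean(0),q[t>.01].mean(0))
    # rotor body
    d=(v_<110)&(abs(P[...,2]-.034)<.005)&near((.45,.152),.045); q=P[d]; print('body n',len(q),np.median(q[:,2]),q[:,:2].mean(0)); 
    cs,_=cv2.findContours(d.astype(np.uint8),cv2.RETR_EXTERNAL,cv2.CHAIN_APPROX_NONE); c=max(cs,key=len)
    q=np.array([onz(f,*p[0],.034)[:2] for p in c]);cc,R=circ(q); print(' circ',cc,R)
    # lid
    L=(P[...,2]>.09)&near((.49,.46),.13); q=P[L]; print('lid pts',len(q),q.max(0),q.min(0), q[np.argmax(q[:,2])])
    # microscope
    M=(P[...,1]<.13)&(P[...,1]>0)&(P[...,0]>.3)&(P[...,0]<.7)&(P[...,2]>.02)&~near((.45,.152),.045)
    for z in(.02,.06,.1,.15,.2): 
        q=P[M&(P[...,2]>z)]; print(' scope >',z,len(q),q[:,1].max() if len(q) else 0, q[:,0].min() if len(q) else 0)
E
python3 m1.py
```

```text
top0
rim n 1298 z 0.07341449189014373
 contour 169 -1 [0.4479 0.3774] 0.07 res 0.0009
 contour 123 2 [0.4475 0.3784] 0.0527 res 0.0007
blue 27 341.8888888888889 247.4814814814815 [0.4522 0.1475 0.066 ]
red 2 328.5 253.0 [0.4391 0.1754 0.034 ] [328 329] [253 253]
bar 41 [0.44748297 0.37798921]
 ang 96.24844420309446 0.044866050932104024 ends [0.44964985 0.36117147] [0.44553928 0.39482724]
body n 255 0.03166910682904989 [0.45255373 0.14968825]
 circ [0.45200958 0.14759793] 0.025879156274309992
lid pts 1095 [0.54157418 0.51769163 0.25967974] [0.42086071 0.42411926 0.09017191] [0.48643946 0.45152086 0.25967974]
 scope > 0.02 7594 0.10858878956952708 0.4026400411006845
 scope > 0.06 7208 0.10858878956952708 0.4026400411006845
 scope > 0.1 6008 0.10858878956952708 0.4723037772882229
 scope > 0.15 5504 0.10858878956952708 0.47269049256105966
 scope > 0.2 1200 0.04550746952145266 0.5004994280634392
side0
rim n 1239 z 0.07352671115953582
 contour 164 -1 [0.4452 0.3787] 0.0711 res 0.0017
 contour 112 3 [0.4472 0.3782] 0.0519 res 0.0008
blue 10 354.5 210.0 [0.4543 0.1474 0.066 ]
red 1 345.0 225.0 [0.4385 0.1778 0.034 ] [345] [225]
bar 54 [0.44799715 0.38168135]
 ang 95.69255079187376 0.05012796840999097 ends [0.44974386 0.36273557] [0.44629534 0.39885421]
body n 211 0.03137082821579663 [0.44790189 0.15196798]
 circ [0.44946816 0.15046158] 0.025079801020417996
lid pts 944 [0.54114412 0.49833738 0.25856359] [0.42127357 0.42184329 0.09028693] [0.48560143 0.45489942 0.25856359]
 scope > 0.02 7288 0.10895369270484043 0.4033219748151714
 scope > 0.06 6396 0.10895369270484043 0.4033219748151714
 scope > 0.1 4988 0.10895369270484043 0.4735146539833118
 scope > 0.15 3895 0.10784738632138131 0.47399246748846086
 scope > 0.2 911 0.04385767069879126 0.5019766142431491
```

```bash
python3 - <<'E'
from h import *
from m1 import circ
E
python3 - <<'E' 2>/dev/null
from h import *
def circ(xy):
    A=np.c_[2*xy,np.ones(len(xy))]; s=np.linalg.lstsq(A,(xy**2).sum(1),rcond=None)[0]
    return s[:2],np.sqrt(s[2]+s[:2]@s[:2])
for tag in('top0','side0'):
    f=load(tag); P=cloud(f); print(tag)
    for y0 in np.arange(-.7,.13,.1):
        m=(P[...,1]>y0)&(P[...,1]<y0+.1)&(P[...,0]>.3)&(P[...,0]<.8)&(P[...,2]>.03); q=P[m]
        if len(q): print(' y',round(y0,2),'xmin',q[:,0].min().round(3),'zmax',q[:,2].max().round(3),'zmax x<.55', [ (q[q[:,0]<xx][:,2].max().round(3) if (q[:,0]<xx).any() else 0) for xx in(.42,.46,.5,.55,.6)])
    n=np.hypot(P[...,0]-.4525,P[...,1]-.148)
    m=(n<.05)&(P[...,2]>.015); cs,_=cv2.findContours(m.astype(np.uint8),cv2.RETR_EXTERNAL,cv2.CHAIN_APPROX_NONE); c=max(cs,key=len)
    # shift contour outwards half px ignored
    q=np.array([onz(f,*p[0],.030)[:2] for p in c]); print('body',circ(q))
    H=cv2.cvtColor(f['img'],cv2.COLOR_RGB2HSV)
    k=(P[...,2]>.055)&(n<.03); vv,uu=np.nonzero(k); print('knob top px',len(uu),uu.mean(),vv.mean(),onz(f,uu.mean(),vv.mean(),.066),np.nanmedian(P[k][:,2]))
    # tab
    r=np.hypot(P[...,0]-.486,P[...,1]-.4515); q=P[(r<.05)&(P[...,2]>.243)]; print('tab',len(q),q.mean(0),q.min(0),q.max(0))
E
python3 - <<'E'
from h import *
f=load('top0'); a=np.clip(255*(f['img'][225:275,315:365]/255.)**0.6,0,255).astype(np.uint8); cv2.imwrite('pics/c3.png',cv2.resize(a,None,fx=11,fy=11,interpolation=cv2.INTER_CUBIC)[...,::-1])
E
```

```text
top0
rim n 1298 z 0.07341449189014373
 contour 169 -1 [0.4479 0.3774] 0.07 res 0.0009
 contour 123 2 [0.4475 0.3784] 0.0527 res 0.0007
blue 27 341.8888888888889 247.4814814814815 [0.4522 0.1475 0.066 ]
red 2 328.5 253.0 [0.4391 0.1754 0.034 ] [328 329] [253 253]
bar 41 [0.44748297 0.37798921]
 ang 96.24844420309446 0.044866050932104024 ends [0.44964985 0.36117147] [0.44553928 0.39482724]
body n 255 0.03166910682904989 [0.45255373 0.14968825]
 circ [0.45200958 0.14759793] 0.025879156274309992
lid pts 1095 [0.54157418 0.51769163 0.25967974] [0.42086071 0.42411926 0.09017191] [0.48643946 0.45152086 0.25967974]
 scope > 0.02 7594 0.10858878956952708 0.4026400411006845
 scope > 0.06 7208 0.10858878956952708 0.4026400411006845
 scope > 0.1 6008 0.10858878956952708 0.4723037772882229
 scope > 0.15 5504 0.10858878956952708 0.47269049256105966
 scope > 0.2 1200 0.04550746952145266 0.5004994280634392
side0
rim n 1239 z 0.07352671115953582
 contour 164 -1 [0.4452 0.3787] 0.0711 res 0.0017
 contour 112 3 [0.4472 0.3782] 0.0519 res 0.0008
blue 10 354.5 210.0 [0.4543 0.1474 0.066 ]
red 1 345.0 225
[... 1697 characters left out ...]
p.float64(0.256)]
 y -0.1 xmin 0.375 zmax 0.311 zmax x<.55 [np.float64(0.204), np.float64(0.204), np.float64(0.204), np.float64(0.233), np.float64(0.303)]
 y -0.0 xmin 0.403 zmax 0.257 zmax x<.55 [np.float64(0.094), np.float64(0.096), np.float64(0.19), np.float64(0.233), np.float64(0.246)]
 y 0.1 xmin 0.422 zmax 0.173 zmax x<.55 [0, np.float64(0.069), np.float64(0.17), np.float64(0.172), np.float64(0.172)]
body (array([0.4493808 , 0.15077569]), np.float64(0.03700909035724483))
knob top px 72 354.4583333333333 211.68055555555554 [0.44977771 0.150256   0.066     ] 0.06388225323636895
tab 58 [0.48053389 0.45580794 0.25399531] [0.46870415 0.44726189 0.24314661] [0.49796709 0.46259124 0.25856359]
```

View pics/c3.png

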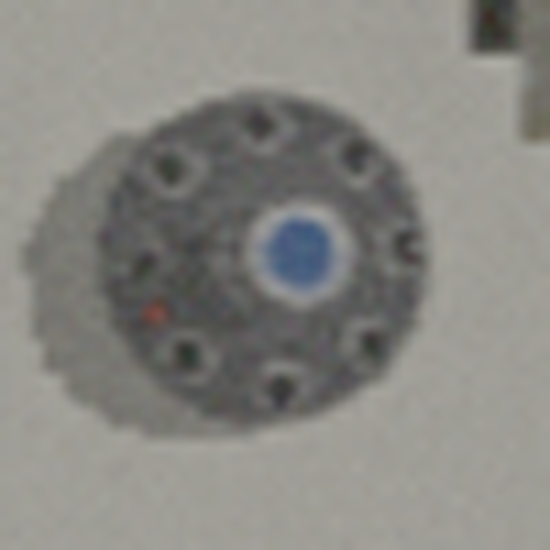

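```bash
cat > plan.py <<'E'
import sys
from h import *
from scipy.spatial.transform import Rotation as Ro
# plan.py x y z yawdeg : from measured pose
def row(p,yaw,pos=None,rot=None):
    s=arm.get_state(); pos=np.array(s['eef_pos']) if pos is None else pos
    R=Ro.from_euler('xyz',s['ee_rot'] if rot is None else rot); T=Ro.from_euler('xyz',[np.pi,0,np.radians(yaw)])
    d=R.inv().apply(np.array(p)-pos)/.3; rv=np.degrees((R.inv()*T).as_rotvec())/60
    return d,rv
if __name__=='__main__':
    a=[float(v) for v in sys.argv[1:]]
    s=arm.get_state(); print('t',round(s['t'],2),'pos',np.round(s['eef_pos'],4),'rot',np.round(np.degrees(s['ee_rot']),2),'F',np.round(s['force'],2),'M',np.round(s['moment'],3),'w',round(s['width'],4),'q',np.round(s['q'],2))
    for i in range(0,len(a),4):
        d,rv=row(a[i:i+3],a[i+3]); print(a[i:i+4],np.round(d,4),np.round(rv,4))
E
python3 plan.py .28 -.50 .42 -140  .36 -.40 .42 -125
```

```text
t 0.1 pos [ 0.1563 -0.6562  0.2257] rot [ 1.7992e+02 -1.0000e-02 -1.6661e+02] F [ 0.21  0.6  -0.58] M [ 0.001  0.018 -0.017] w 0.0878 q [-1.05  0.36  0.01 -0.   -1.22 -0.29]
[0.28, -0.5, 0.42, -140.0] [-0.5217  0.412  -0.6471] [ 1.400e-03  2.000e-04 -4.435e-01]
[0.36, -0.4, 0.42, -125.0] [-0.8583  0.6745 -0.6467] [ 1.400e-03  4.000e-04 -6.935e-01]
```

```bash
python3 -m inch '0.4 -0.26 0.2 -0.32 0 0 -0.22; 0.4 -0.52 0.41 -0.65 0 0 -0.44; 0.4 -0.52 0.41 -0.65 0 0 -0.44; 0.4 -0.52 0.41 -0.65 0 0 -0.44; 0.4 -0.86 0.67 -0.65 0 0 -0.7;0.4 -0.86 0.67 -0.65 0 0 -0.7;0.4 -0.86 0.67 -0.65 0 0 -0.7;0.4 -0.86 0.67 -0.65 0 0 -0.7;0.4 -0.86 0.67 -0.65 0 0 -0.7' 20; python3 plan.py .44 -.17 .42 -90 .45 .1 .42 -65
```

```text
t: 1.0
eef_pos: [0.3634, -0.3986, 0.4234]
ee_rot: [-3.138, 0.001, -2.17]
force: [-1.4, -0.8, -0.5]
width: 0.0522
t 1.0 pos [ 0.3634 -0.3986  0.4234] rot [-1.7982e+02  4.0000e-02 -1.2435e+02] F [-1.37 -0.76 -0.47] M [-0.005  0.117  0.043] w 0.0522 q [-0.47  0.07  0.07 -0.   -1.57 -0.13]
[0.44, -0.17, 0.42, -90.0] [-0.7731  0.2191  0.0113] [-3.100e-03 -2.000e-04 -5.725e-01]
[0.45, 0.1, 0.42, -65.0] [-1.5349  0.6995  0.0103] [-3.100e-03 -9.000e-04 -9.892e-01]
```

```bash
python3 -m inch '0.4 -0.15 0.04 0 0 0 -0.1; 0.4 -0.3 0.08 0 0 0 -0.25; 0.4 -0.46 0.13 0 0 0 -0.4; 0.4 -0.6 0.17 0 0 0 -0.5;0.4 -0.77 0.22 0 0 0 -0.57;0.4 -0.77 0.22 0 0 0 -0.57;0.4 -0.77 0.22 0 0 0 -0.57'; python3 plan.py .452 .1 .42 -65
```

```text
t: 1.7
eef_pos: [0.4378, -0.1727, 0.4212]
ee_rot: [3.141, 0.0, -1.575]
force: [0.9, 0.2, 0.8]
width: 0.0528
t 1.7 pos [ 0.4378 -0.1727  0.4212] rot [ 1.7996e+02  1.0000e-02 -9.0260e+01] F [0.94 0.15 0.76] M [-0.035  0.102  0.028] w 0.0528 q [ 0.04 -0.06 -0.06 -0.   -1.57 -0.05]
[0.452, 0.1, 0.42, -65.0] [-0.9092 -0.0432  0.0041] [ 6.000e-04  2.000e-04 -4.209e-01]
```

```bash
python3 -m inch '0.4 -0.15 0 0 0 0 -0.07; 0.4 -0.3 -0.01 0 0 0 -0.14; 0.4 -0.46 -0.02 0 0 0 -0.21; 0.4 -0.6 -0.03 0 0 0 -0.28;0.4 -0.77 -0.04 0 0 0 -0.35;0.4 -0.91 -0.05 0 0 0 -0.42;0.4 -0.91 -0.05 0 0 0 -0.42;0.4 -0.91 -0.05 0 0 0 -0.42'; python3 plan.py .452 .1485 .2 -65  .452 .1485 .13 -65 .452 .1485 .042 -65
```

```text
t: 2.5
eef_pos: [0.4549, 0.0988, 0.421]
ee_rot: [3.14, -0.0, -1.139]
force: [-0.7, -0.1, -0.3]
width: 0.0525
t 2.5 pos [0.4549 0.0988 0.421 ] rot [ 1.7992e+02 -3.0000e-02 -6.5230e+01] F [-0.7  -0.1  -0.31] M [-0.043  0.156 -0.034] w 0.0525 q [ 0.64 -0.06 -0.07  0.   -1.57 -0.21]
[0.452, 0.1485, 0.2, -65.0] [-0.1549 -0.0619  0.7365] [ 0.0014 -0.0004 -0.0039]
[0.452, 0.1485, 0.13, -65.0] [-0.155  -0.0622  0.9698] [ 0.0014 -0.0004 -0.0039]
[0.452, 0.1485, 0.042, -65.0] [-0.1551 -0.0626  1.2632] [ 0.0014 -0.0004 -0.0039]
```

```bash
python3 -m inch '0.4 -0.15 -0.06 0.1 0 0 0; 0.4 -0.155 -0.06 0.25 0 0 0;0.4 -0.155 -0.06 0.4 0 0 0;0.4 -0.155 -0.06 0.55 0 0 0;0.4 -0.155 -0.06 0.7 0 0 0;0.4 -0.155 -0.06 0.85 0 0 0;0.4 -0.155 -0.06 0.97 0 0 0;0.4 -0.155 -0.06 0.97 0 0 0;0.4 -0.155 -0.06 0.97 0 0 0'; python3 plan.py  .452 .1485 .043 -65
python3 - <<'E'
from h import *
def enh(im): return np.clip(255*(im/255.)**0.6,0,255).astype(np.uint8)
o=[]
for n,(a,b) in(('top',(290,200)),('side',(300,160))):
    f=grab(n,n+'1'); o.append(cv2.resize(enh(f['img'][b:b+100,a:a+100]),None,fx=4,fy=4,interpolation=cv2.INTER_CUBIC))
cv2.imwrite('pics/c4.png',np.hstack(o)[...,::-1])
E
```

```text
t: 3.4
eef_pos: [0.4522, 0.1476, 0.1314]
ee_rot: [3.141, -0.001, -1.14]
force: [0.9, -0.2, 0.7]
width: 0.0526
t 3.4 pos [0.4522 0.1476 0.1314] rot [ 1.7997e+02 -6.0000e-02 -6.5320e+01] F [ 0.9  -0.19  0.7 ] M [0.072 0.094 0.034] w 0.0526 q [ 0.73  0.12 -0.55  0.   -0.9  -0.3 ]
[0.452, 0.1485, 0.043, -65.0] [-0.0033 -0.0009  0.2946] [ 0.0005 -0.0009 -0.0054]
```

View pics/c4.png

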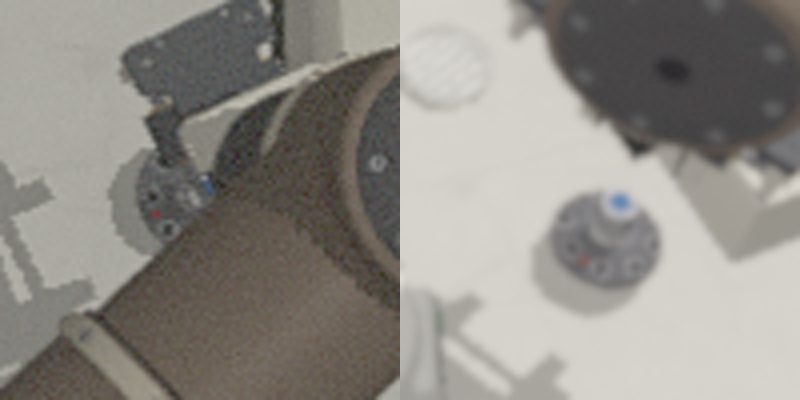

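```bash
python3 -m inch '0.4 0 0 0.1 0 0 0;0.4 0 0 0.18 0 0 0;0.4 0 0 0.25 0 0 0;0.4 0 0 0.293 0 0 0;0.4 0 0 0.293 0 0 0'; python3 plan.py  .452 .1485 .043 -65
```

```text
t: 4.0
eef_pos: [0.4518, 0.1491, 0.043]
ee_rot: [-3.141, 0.0, -1.138]
force: [-0.9, 0.6, 1.0]
width: 0.0526
t 4.0 pos [0.4518 0.1491 0.043 ] rot [-179.98    0.    -65.22] F [-0.89  0.58  0.99] M [-0.024  0.147 -0.016] w 0.0526 q [ 0.73  0.24 -0.65  0.   -0.68 -0.3 ]
[0.452, 0.1485, 0.043, -65.0] [0.002  0.0002 0.    ] [-0.0003  0.0001 -0.0037]
```

```bash
python3 -m inch '0.7 0 0 0 0 0 0;0.9 0 0 0 0 0 0;0.9 0 0 0 0 0 0;0.9 0 0 0 0 0 0;0.9 0 0 0 0 0 0' 20; python3 plan.py  .45 .235 .065 -65
```

```text
t: 4.5
eef_pos: [0.4519, 0.1493, 0.0433]
ee_rot: [-3.14, 0.0, -1.138]
force: [0.2, -0.2, 2.1]
width: 0.0233
t 4.5 pos [0.4519 0.1493 0.0433] rot [-1.7992e+02  2.0000e-02 -6.5190e+01] F [ 0.23 -0.21  2.05] M [ 0.039  0.084 -0.026] w 0.0233 q [ 0.73  0.24 -0.65  0.   -0.68 -0.3 ]
[0.45, 0.235, 0.065, -65.0] [-0.2619 -0.1142 -0.0722] [-0.0014  0.0002 -0.0032]
```

```bash
python3 -m inch '0.9 0 0 -0.08 0 0 0;0.9 -0.02 -0.01 -0.08 0 0 0;0.9 -0.12 -0.05 -0.08 0 0 0;0.9 -0.22 -0.1 -0.08 0 0 0;0.9 -0.26 -0.115 -0.08 0 0 0;0.9 -0.26 -0.115 -0.08 0 0 0;0.9 -0.26 -0.115 -0.08 0 0 0'; python3 plan.py  .45 .235 .0435 -65; python3 - <<'E'
from h import *
def enh(im): return np.clip(255*(im/255.)**0.6,0,255).astype(np.uint8)
o=[]
for n,(a,b) in(('top',(260,200)),('side',(270,180))):
    f=grab(n,n+'2'); o.append(cv2.resize(enh(f['img'][b:b+100,a:a+100]),None,fx=4,fy=4,interpolation=cv2.INTER_CUBIC))
cv2.imwrite('pics/c5.png',np.hstack(o)[...,::-1])
E
```

```text
t: 5.2
eef_pos: [0.4493, 0.2338, 0.0659]
ee_rot: [3.14, -0.0, -1.138]
force: [-0.4, -0.3, -1.4]
width: 0.0232
t 5.2 pos [0.4493 0.2338 0.0659] rot [ 1.7991e+02 -2.0000e-02 -6.5180e+01] F [-0.39 -0.33 -1.43] M [ 0.019  0.141 -0.038] w 0.0232 q [ 0.87  0.25 -0.56 -0.   -0.76 -0.43]
[0.45, 0.235, 0.0435, -65.0] [-0.0027 -0.004   0.0748] [ 0.0015 -0.0004 -0.003 ]
```

View pics/c5.png

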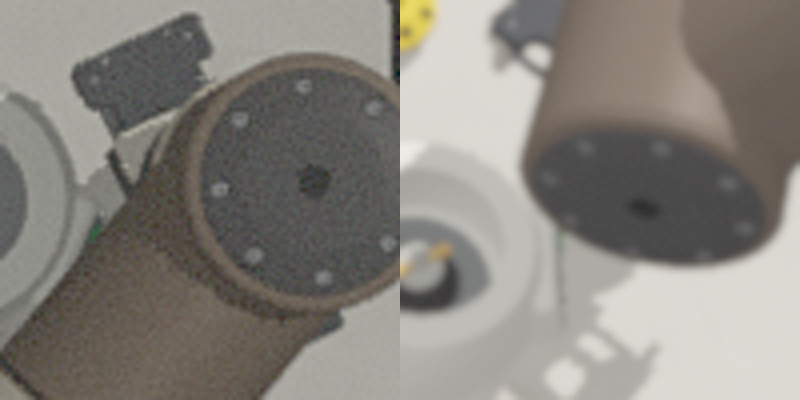

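```bash
python3 -m inch '0.9 0 0 0.04 0 0 0;0.9 0 0 0.06 0 0 0;0.9 0 0 0.07 0 0 0;0.9 0 0 0.075 0 0 0;0.9 0 0 0.075 0 0 0'; python3 plan.py  .45 .235 .0435 -96
```

```text
t: 5.8
eef_pos: [0.45, 0.234, 0.0439]
ee_rot: [3.141, -0.0, -1.138]
force: [0.4, 0.0, -1.8]
width: 0.023
t 5.8 pos [0.45   0.234  0.0439] rot [ 1.7997e+02 -1.0000e-02 -6.5220e+01] F [ 0.36  0.03 -1.75] M [ 0.043  0.182 -0.009] w 0.023 q [ 0.87  0.29 -0.58 -0.   -0.7  -0.43]
[0.45, 0.235, 0.0435, -96.0] [-0.0029 -0.0015  0.0012] [ 4.00e-04 -3.00e-04  5.13e-01]
```

```bash
python3 -m inch '0.9 0 0 0.002 0 0 0;0.9 0 0 0.003 0 0 0;0.9 0 0 0.003 0 0 0'; python3 plan.py  .45 .235 .0435 -96
```

```text
t: 6.1
eef_pos: [0.4501, 0.2344, 0.0434]
ee_rot: [-3.141, 0.0, -1.138]
force: [0.8, -0.1, -1.7]
width: 0.0231
t 6.1 pos [0.4501 0.2344 0.0434] rot [-1.7998e+02  1.0000e-02 -6.5200e+01] F [ 0.81 -0.11 -1.69] M [0.024 0.114 0.051] w 0.0231 q [ 0.87  0.29 -0.58 -0.   -0.7  -0.43]
[0.45, 0.235, 0.0435, -96.0] [-0.0021 -0.0007 -0.0002] [-3.000e-04  3.000e-04  5.133e-01]
```

```bash
python3 -m inch '0.9 0 0 0.002 0 0 0;0.9 0 0 0.003 0 0 0;0.9 0 0 0.003 0 0 0'; python3 plan.py  .45 .235 .0435 -96
```

```text
t: 6.4
eef_pos: [0.4503, 0.2344, 0.0432]
ee_rot: [-3.141, 0.0, -1.138]
force: [-1.9, -1.0, 7.4]
width: 0.0234
t 6.4 pos [0.4503 0.2344 0.0432] rot [-179.95    0.    -65.18] F [-1.86 -1.04  7.39] M [-0.405  0.974 -0.012] w 0.0234 q [ 0.87  0.29 -0.58  0.   -0.7  -0.43]
[0.45, 0.235, 0.0435, -96.0] [-0.0021 -0.     -0.001 ] [-7.000e-04  2.000e-04  5.137e-01]
```

```bash
python3 -m inch '0.8 0 0 -0.003 0 0 0;0.4 0 0 -0.003 0 0 0;0.4 0 0 -0.003 0 0 0;0.4 0 0 -0.003 0 0 0;0.4 0 0 -0.003 0 0 0.14;0.4 0 0 -0.003 0 0 0.28;0.4 0 0 -0.003 0 0 0.4;0.4 0 0 -0.003 0 0 0.51;0.4 0 0 -0.003 0 0 0.51;0.9 0 0 -0.003 0 0 0.51;0.9 0 0 -0.003 0 0 0.51;0.9 0 0 -0.003 0 0 0.51' 20;python3 -m inch '0.9 0 0 0 0 0 0;0.9 0 0 0 0 0 0;0.9 0 0 0 0 0 0'; python3 plan.py  .4474 .3783 .135 -116
```

```text
t: 7.6
eef_pos: [0.45, 0.2343, 0.0433]
ee_rot: [-3.142, 0.0, -1.671]
force: [-0.1, 0.5, 0.3]
width: 0.0343
t: 7.9
eef_pos: [0.4502, 0.2344, 0.0433]
ee_rot: [-3.141, 0.0, -1.672]
force: [1.4, 0.5, -0.9]
width: 0.0237
t 7.9 pos [0.4502 0.2344 0.0433] rot [-1.7998e+02  2.0000e-02 -9.5780e+01] F [ 1.39  0.55 -0.87] M [ 0.075 -0.234  0.   ] w 0.0237 q [ 0.87  0.29 -0.58  0.   -0.7  -0.97]
[0.4474, 0.3783, 0.135, -116.0] [-0.4765  0.0575 -0.3054] [-2.000e-04  3.000e-04  3.369e-01]
```

```bash
python3 -m inch '0.9 0 0 -0.15 0 0 0;0.9 0 0 -0.35 0 0 0;0.9 0 0 -0.35 0 0 0.1;0.9 0 0 -0.35 0 0 0.2;0.9 0 0 -0.35 0 0 0.3;0.9 0 0 -0.35 0 0 0.33;0.9 0 0 -0.35 0 0 0.33;'; python3 plan.py  .4474 .3783 .135 -116; python3 - <<'E'
from h import *
def enh(im): return np.clip(255*(im/255.)**0.6,0,255).astype(np.uint8)
o=[]
for n,(a,b) in(('top',(240,190)),('side',(230,170))):
    f=grab(n,n+'3'); o.append(cv2.resize(enh(f['img'][b:b+130,a:a+130]),None,fx=3,fy=3,interpolation=cv2.INTER_CUBIC))
cv2.imwrite('pics/c6.png',np.hstack(o)[...,::-1])
E
```

```text
t: 8.6
eef_pos: [0.4495, 0.2339, 0.1479]
ee_rot: [3.141, -0.001, -2.018]
force: [0.2, 0.4, -1.8]
width: 0.0235
t 8.6 pos [0.4495 0.2339 0.1479] rot [ 1.7996e+02 -5.0000e-02 -1.1563e+02] F [ 0.17  0.43 -1.82] M [ 0.022  0.04  -0.018] w 0.0235 q [ 0.87  0.15 -0.46 -0.   -0.96 -1.31]
[0.4474, 0.3783, 0.135, -116.0] [-0.4311  0.2145  0.0427] [ 0.0006 -0.0008  0.0062]
```

View pics/c6.png

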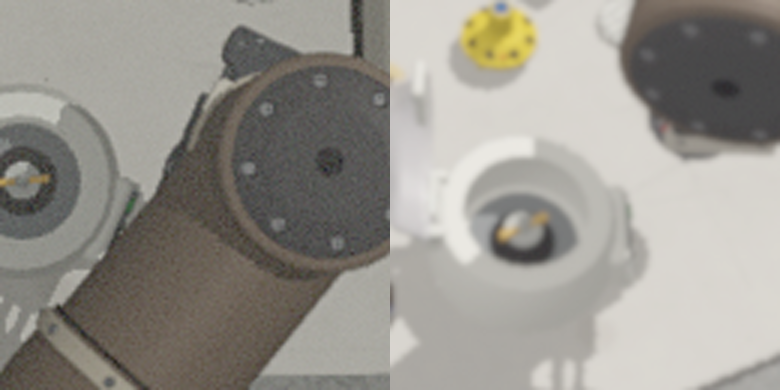

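```bash
python3 - <<'E'
from h import *
f=load('side3'); H=cv2.cvtColor(f['img'],cv2.COLOR_RGB2HSV).astype(int)
m=((H[...,0]<10)|(H[...,0]>170))&(H[...,1]>70); m[:, :300]=0;m[:,335:]=0;m[:200]=0;m[225:]=0
vv,uu=np.nonzero(m); print(uu,vv,H[vv,uu].tolist())
p=onz(f,uu.mean(),vv.mean(),.1386); d=p[:2]-np.array([.4495,.2339]); print(p,np.hypot(*d),np.degrees(np.arctan2(d[1],d[0])))
f0=load('side0');p=onz(f0,345,225,.034);d=p[:2]-np.array([.4518,.149]);print(np.hypot(*d),np.degrees(np.arctan2(d[1],d[0])))
E
```

```text
[321 322 321] [212 212 213] [[2, 92, 94], [6, 76, 97], [5, 81, 98]]
[0.44274464 0.2635111  0.1386    ] 0.030371895188314017 102.85129379178849
0.03170418143350829 114.89263246751798
```

```bash
python3 -m inch '0.9 -0.06 0.03 0 0 0 0;0.9 -0.18 0.09 0 0 0 0;0.9 -0.3 0.15 0 0 0 0;0.9 -0.4 0.2 0 0 0 0;0.9 -0.431 0.2145 0 0 0 0;0.9 -0.431 0.2145 0 0 0 0;0.9 -0.431 0.2145 0 0 0 0;'; python3 plan.py  .4474 .3783 .11 -116; python3 - <<'E'
from h import *
def enh(im): return np.clip(255*(im/255.)**0.6,0,255).astype(np.uint8)
o=[]
for n,(a,b) in(('top',(180,190)),('side',(190,160))):
    f=grab(n,n+'4'); o.append(cv2.resize(enh(f['img'][b:b+130,a:a+130]),None,fx=3,fy=3,interpolation=cv2.INTER_CUBIC))
cv2.imwrite('pics/c7.png',np.hstack(o)[...,::-1])
f=load('side4'); H=cv2.cvtColor(f['img'],cv2.COLOR_RGB2HSV).astype(int)
m=((H[...,0]<10)|(H[...,0]>170))&(H[...,1]>70); 
vv,uu=np.nonzero(m); print(list(zip(uu,vv))[:30])
E
```

```text
t: 9.4
eef_pos: [0.4474, 0.3783, 0.1477]
ee_rot: [3.141, -0.001, -2.017]
force: [0.3, 1.1, -2.7]
width: 0.0233
t 9.4 pos [0.4474 0.3783 0.1477] rot [ 1.7998e+02 -8.0000e-02 -1.1556e+02] F [ 0.31  1.14 -2.72] M [ 0.     0.054 -0.013] w 0.0233 q [ 1.04  0.28 -0.3  -0.   -1.   -1.48]
[0.4474, 0.3783, 0.11, -116.0] [-0.0003 -0.      0.1256] [ 0.0003 -0.0013  0.0073]
[(np.int64(505), np.int64(67)), (np.int64(506), np.int64(67)), (np.int64(507), np.int64(67)), (np.int64(504), np.int64(68)), (np.int64(505), np.int64(68)), (np.int64(506), np.int64(68)), (np.int64(507), np.int64(68)), (np.int64(508), np.int64(68)), (np.int64(503), np.int64(69)), (np.int64(504), np.int64(69)), (np.int64(505), np.int64(69)), (np.int64(506), np.int64(69)), (np.int64(507), np.int64(69)), (np.int64(508), np.int64(69)), (np.int64(509), np.int64(69)), (np.int64(503), np.int64(70)), (np.int64(504), np.int64(70)), (np.int64(505), np.int64(70)), (np.int64(506), np.int64(70)), (np.int64(507), np.int64(70)), (np.int64(508), np.int64(70)), (np.int64(509), np.int64(70)), (np.int64(504), np.int64(71)), (np.int64(505), np.int64(71)), (np.int64(506), np.int64(71)), (np.int64(507), np.int64(71)), (np.int64(508), np.int64(71)), (np.int64(506), np.int64(72)), (np.int64(507), np.int64(72)), (np.int64(240), np.int64(137))]
```

View pics/c7.png

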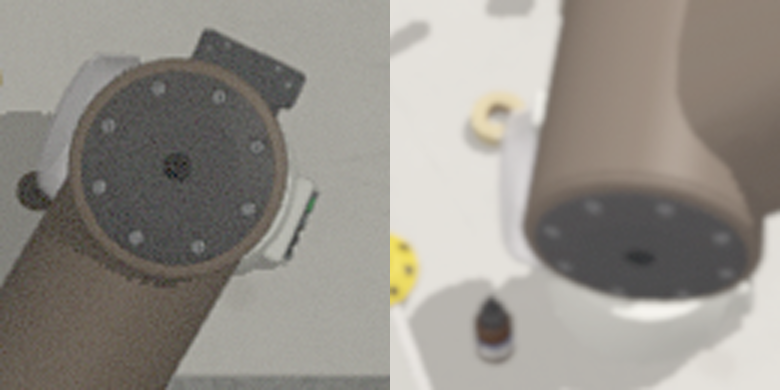

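```bash
python3 - <<'E'
from h import *
f=load('top4'); P=cloud(f)
for u,v in[(238,245),(215,235),(210,250),(205,255),(200,262),(190,275),(198,258),(262,210)]: print(u,v,np.round(P[v,u],3))
f=load('side4'); P=cloud(f)
for u,v in[(270,245),(240,230),(243,210),(250,180),(245,190),(262,150)]: print(u,v,np.round(P[v,u],3))
E
```

```text
238 245 [0.447 0.38  0.588]
215 235 [0.46 0.41 0.59]
210 250 [0.44  0.417 0.586]
205 255 [0.434 0.424 0.583]
200 262 [0.424 0.434 0.554]
190 275 [0.406 0.448 0.549]
198 258 [0.43  0.438 0.544]
262 210 [0.525 0.344 0.256]
270 245 [0.224 0.515 0.526]
240 230 [0.246 0.544 0.544]
243 210 [0.266 0.532 0.551]
250 180 [0.3   0.509 0.556]
245 190 [0.293 0.519 0.55 ]
262 150 [0.332 0.48  0.565]
```

```bash
python3 -m inch '0.9 0 0 0.04 0 0 0;0.9 0 0 0.08 0 0 0;0.9 0 0 0.12 0 0 0;0.9 0 0 0.12 0 0 0;0.9 0 0 0.12 0 0 0';python3 -m inch '0.9 0 0 0.01 0 0 0;0.9 0 0 0.02 0 0 0;0.9 0 0 0.02 0 0 0'; python3 -m inch '0.9 0 0 0.01 0 0 0;0.9 0 0 0.02 0 0 0;0.9 0 0 0.02 0 0 0'; python3 plan.py  .4474 .3783 .094 -116
```

```text
t: 10.0
eef_pos: [0.4478, 0.3783, 0.1116]
ee_rot: [-3.142, -0.001, -2.018]
force: [0.0, 0.1, -1.4]
width: 0.0233
t: 10.3
eef_pos: [0.4477, 0.3786, 0.106]
ee_rot: [3.141, -0.0, -2.018]
force: [-0.1, -0.4, -2.8]
width: 0.0235
t: 10.6
eef_pos: [0.4478, 0.3786, 0.0999]
ee_rot: [3.142, -0.0, -2.018]
force: [0.4, 0.5, -2.7]
width: 0.0233
t 10.6 pos [0.4478 0.3786 0.0999] rot [ 1.8000e+02 -1.0000e-02 -1.1561e+02] F [ 0.44  0.53 -2.74] M [ 0.239 -0.103  0.037] w 0.0233 q [ 1.04  0.33 -0.35 -0.   -0.89 -1.48]
[0.4474, 0.3783, 0.094, -116.0] [0.0015 0.0008 0.0195] [ 0.0001 -0.0002  0.0066]
```

```bash
python3 -m inch '0.9 0 0 0.005 0 0 0;0.9 0 0 0.01 0 0 0;0.9 0 0 0.01 0 0 0'; python3 -m inch '0.9 0 0 0.005 0 0 0;0.9 0 0 0.01 0 0 0;0.9 0 0 0.01 0 0 0'; python3 plan.py  .4474 .3783 .094 -116;  python3 -m inch '0.9 0 0 0.003 0 0 0;0.9 0 0 0.003 0 0 0;';python3 plan.py  .4474 .3783 .094 -116
```

```text
t: 10.9
eef_pos: [0.4479, 0.3787, 0.0971]
ee_rot: [-3.142, 0.0, -2.018]
force: [-0.0, 1.1, -2.2]
width: 0.0233
t: 11.2
eef_pos: [0.4481, 0.3787, 0.0941]
ee_rot: [-3.141, 0.0, -2.018]
force: [1.7, 1.1, -2.9]
width: 0.0232
t 11.2 pos [0.4481 0.3787 0.0941] rot [-1.7999e+02  2.0000e-02 -1.1560e+02] F [ 1.7   1.06 -2.93] M [ 0.279 -0.857  0.023] w 0.0232 q [ 1.03  0.33 -0.36  0.   -0.88 -1.48]
[0.4474, 0.3783, 0.094, -116.0] [0.0023 0.0014 0.0005] [-0.0002  0.0003  0.0066]
t: 11.4
eef_pos: [0.4481, 0.3788, 0.0934]
ee_rot: [-3.141, 0.0, -2.018]
force: [2.7, -0.5, -2.3]
width: 0.0234
t 11.4 pos [0.4481 0.3788 0.0934] rot [-1.7998e+02  2.0000e-02 -1.1560e+02] F [ 2.74 -0.53 -2.32] M [ 0.219 -0.973 -0.008] w 0.0234 q [ 1.03  0.33 -0.36  0.   -0.88 -1.48]
[0.4474, 0.3783, 0.094, -116.0] [ 0.0025  0.0015 -0.0018] [-0.0003  0.0004  0.0067]
```

```bash
python3 -m inch '0.9 -0.0026 -0.0032 0 0 0 0;0.9 -0.0026 -0.0032 0 0 0 0';python3 plan.py  .4474 .3783 .092 -116;  python3 -m inch '0.9 0 0 0.003 0 0 0;0.9 0 0 0.003 0 0 0;';python3 plan.py  .4474 .3783 .092 -116
```

```text
t: 11.6
eef_pos: [0.4488, 0.3788, 0.0932]
ee_rot: [3.141, -0.001, -2.018]
force: [0.0, 0.7, -1.9]
width: 0.0234
t 11.6 pos [0.4488 0.3788 0.0932] rot [ 1.7998e+02 -3.0000e-02 -1.1562e+02] F [ 0.04  0.69 -1.93] M [ 0.223 -0.033 -0.016] w 0.0234 q [ 1.03  0.34 -0.36 -0.   -0.88 -1.48]
[0.4474, 0.3783, 0.092, -116.0] [0.0034 0.0036 0.0039] [ 0.0004 -0.0006  0.0064]
t: 11.8
eef_pos: [0.4489, 0.3788, 0.0923]
ee_rot: [3.141, -0.0, -2.018]
force: [0.6, 0.8, -1.8]
width: 0.0233
t 11.8 pos [0.4489 0.3788 0.0923] rot [ 1.7999e+02 -2.0000e-02 -1.1561e+02] F [ 0.62  0.84 -1.79] M [ 0.236 -0.001  0.011] w 0.0233 q [ 1.03  0.34 -0.36 -0.   -0.88 -1.48]
[0.4474, 0.3783, 0.092, -116.0] [0.0037 0.0036 0.0009] [ 0.0002 -0.0003  0.0065]
```

```bash
python3 -m inch '0.9 -0.0014 0.0007 0.003 0 0 0;0.9 -0.0014 0.0007 0.003 0 0 0';python3 plan.py  .4474 .3783 .092 -116;  python3 -m inch '0.9 0 0 0.003 0 0 0;0.9 0 0 0.003 0 0 0;';python3 plan.py  .4474 .3783 .092 -116
```

```text
t: 12.0
eef_pos: [0.449, 0.3793, 0.0915]
ee_rot: [-3.142, -0.0, -2.018]
force: [0.4, -0.6, -1.8]
width: 0.0232
t 12.0 pos [0.449  0.3793 0.0915] rot [-1.800e+02 -1.000e-02 -1.156e+02] F [ 0.35 -0.6  -1.78] M [-0.07  -0.245  0.023] w 0.0232 q [ 1.03  0.34 -0.36  0.   -0.88 -1.48]
[0.4474, 0.3783, 0.092, -116.0] [ 0.0055  0.0034 -0.0016] [-0.0001 -0.0002  0.0067]
t: 12.2
eef_pos: [0.4492, 0.3795, 0.0907]
ee_rot: [-3.141, 0.0, -2.018]
force: [0.8, 0.3, -2.9]
width: 0.0233
t 12.2 pos [0.4492 0.3795 0.0907] rot [-1.7999e+02  2.0000e-02 -1.1560e+02] F [ 0.75  0.33 -2.88] M [ 0.109 -0.557  0.033] w 0.0233 q [ 1.03  0.34 -0.36  0.   -0.87 -1.48]
[0.4474, 0.3783, 0.092, -116.0] [ 0.0063  0.0038 -0.0045] [-0.0001  0.0003  0.0066]
```

```bash
python3 -m inch '0.9 -0.0007 -0.0015 0.003 0 0 0;0.9 -0.0007 -0.0015 0.003 0 0 0';python3 plan.py  .4474 .3783 .092 -116;  python3 -m inch '0.9 0 0 0.003 0 0 0;0.9 0 0 0.003 0 0 0;';python3 plan.py  .4474 .3783 .092 -116
```

```text
t: 12.4
eef_pos: [0.4495, 0.3793, 0.0896]
ee_rot: [3.141, -0.0, -2.018]
force: [1.3, 0.2, -2.3]
width: 0.023
t 12.4 pos [0.4495 0.3793 0.0896] rot [ 1.7999e+02 -1.0000e-02 -1.1561e+02] F [ 1.35  0.24 -2.3 ] M [ 0.128 -0.317  0.004] w 0.023 q [ 1.03  0.34 -0.36 -0.   -0.87 -1.48]
[0.4474, 0.3783, 0.092, -116.0] [ 0.006   0.0048 -0.0081] [ 0.0001 -0.0002  0.0065]
t: 12.6
eef_pos: [0.4495, 0.3794, 0.0887]
ee_rot: [3.142, -0.0, -2.018]
force: [0.8, 0.5, -2.6]
width: 0.0233
t 12.6 pos [0.4495 0.3794 0.0887] rot [ 1.800e+02 -1.000e-02 -1.156e+02] F [ 0.77  0.55 -2.59] M [ 0.191 -0.329  0.036] w 0.0233 q [ 1.03  0.34 -0.36 -0.   -0.87 -1.48]
[0.4474, 0.3783, 0.092, -116.0] [ 0.0062  0.0047 -0.0109] [ 0.0001 -0.0001  0.0066]
```

```bash
python3 -m inch '0.9 -0.0003 -0.0007 0.003 0 0 0;0.9 -0.0003 -0.0007 0.003 0 0 0';python3 -m inch '0.9 0 0 0.003 0 0 0;0.9 0 0 0.003 0 0 0;';python3 plan.py  .4474 .3783 .092 -116
```

```text
t: 12.8
eef_pos: [0.4496, 0.3793, 0.0878]
ee_rot: [3.141, -0.0, -2.018]
force: [0.5, 1.1, -2.8]
width: 0.0231
t: 13.0
eef_pos: [0.4497, 0.3793, 0.0869]
ee_rot: [3.141, -0.0, -2.018]
force: [1.4, 0.5, -3.2]
width: 0.0236
t 13.0 pos [0.4497 0.3793 0.0869] rot [ 1.7999e+02 -2.0000e-02 -1.1561e+02] F [ 1.36  0.54 -3.17] M [ 0.096 -0.129 -0.048] w 0.0236 q [ 1.03  0.34 -0.36 -0.   -0.87 -1.48]
[0.4474, 0.3783, 0.092, -116.0] [ 0.0062  0.0054 -0.0171] [ 0.0001 -0.0003  0.0065]
```

```bash
python3 -m inch '0.9 0 0 0.002 0 0 0;0.9 0 0 0.002 0 0 0;';python3 plan.py  .4474 .3783 .092 -116
```

```text
t: 13.2
eef_pos: [0.4497, 0.3793, 0.0864]
ee_rot: [3.142, -0.0, -2.018]
force: [-0.0, -0.7, -2.1]
width: 0.0235
t 13.2 pos [0.4497 0.3793 0.0864] rot [ 1.800e+02 -1.000e-02 -1.156e+02] F [-0.   -0.71 -2.09] M [ 0.04  -0.093  0.026] w 0.0235 q [ 1.03  0.34 -0.36 -0.   -0.87 -1.48]
[0.4474, 0.3783, 0.092, -116.0] [ 0.0064  0.0055 -0.0187] [ 0.     -0.0002  0.0066]
```

```bash
for i in 1 ; do python3 -m inch '0.9 0 0 0.0015 0 0 0;0.9 0 0 0.0015 0 0 0;';done;python3 plan.py  .4474 .3783 .092 -116
```

```text
t: 13.4
eef_pos: [0.4499, 0.3795, 0.0863]
ee_rot: [-3.141, 0.0, -2.018]
force: [-0.4, -0.2, 0.4]
width: 0.0238
t 13.4 pos [0.4499 0.3795 0.0863] rot [-1.7999e+02  2.0000e-02 -1.1560e+02] F [-0.39 -0.24  0.35] M [-0.004  0.193  0.004] w 0.0238 q [ 1.03  0.34 -0.36  0.   -0.86 -1.48]
[0.4474, 0.3783, 0.092, -116.0] [ 0.0073  0.0057 -0.0191] [-0.0001  0.0004  0.0067]
```

```bash
python3 -m inch '0.9 0 0 0.0015 0 0 0;0.9 0 0 0.0015 0 0 0;';python3 plan.py  .4474 .3783 .092 -116
```

```text
t: 13.6
eef_pos: [0.4499, 0.3795, 0.0858]
ee_rot: [-3.141, 0.0, -2.018]
force: [-0.5, -0.1, 1.0]
width: 0.023
t 13.6 pos [0.4499 0.3795 0.0858] rot [-1.7999e+02  2.0000e-02 -1.1560e+02] F [-0.55 -0.08  1.01] M [-0.016  0.244 -0.013] w 0.023 q [ 1.03  0.35 -0.36  0.   -0.86 -1.48]
[0.4474, 0.3783, 0.092, -116.0] [ 0.0071  0.0058 -0.0206] [-0.0001  0.0004  0.0067]
```

```bash
python3 -m inch '0.7 0 0 0 0 0 0;0.4 0 0 0 0 0 0;0.4 0 0 0 0 0 0;0.4 0 0 0 0 0 0;0.4 0 0 0 0 0 0;0.4 0 0 -0.05 0 0 0;0.4 0 0 -0.15 0 0 0;0.4 0 0 -0.3 0 0 0;0.4 0 0 -0.45 0 0 0;0.4 0 0 -0.6 0 0 0;0.4 0 0 -0.75 0 0 0;0.4 0 0 -0.75 0 0 0'; python3 plan.py .35 .2 .35 -116 .45 .2 .36 -116
```

```text
t: 14.8
eef_pos: [0.4519, 0.3811, 0.318]
ee_rot: [-3.138, 0.011, -2.017]
force: [0.1, 0.1, -0.3]
width: 0.0528
t 14.8 pos [0.4519 0.3811 0.318 ] rot [-179.8     0.63 -115.57] F [ 0.15  0.06 -0.33] M [0.08  0.062 0.023] w 0.0528 q [ 1.03  0.17 -0.04  0.   -1.35 -1.48]
[0.35, 0.2, 0.35, -116.0] [ 0.6899  0.0454 -0.1142] [-0.0033  0.0104  0.0071]
[0.45, 0.2, 0.36, -116.0] [ 0.5456 -0.2554 -0.1449] [-0.0033  0.0104  0.0071]
```

```bash
python3 -m inch '0.4 0.15 -0.05 -0.05 0 0 0;0.4 0.3 -0.1 -0.1 0 0 0;0.4 0.45 -0.2 -0.15 0 0 0;0.4 0.6 -0.28 -0.15 0 0 0;0.4 0.75 -0.35 -0.15 0 0 0;0.4 0.75 -0.35 -0.15 0 0 0;0.4 0.75 -0.35 -0.15 0 0 0'; python3 - <<'E'
from h import *
def enh(im): return np.clip(255*(im/255.)**0.6,0,255).astype(np.uint8)
o=[]
for n,(a,b) in(('top',(180,190)),('side',(190,160))):
    f=grab(n,n+'5'); o.append(cv2.resize(enh(f['img'][b:b+130,a:a+130]),None,fx=3,fy=3,interpolation=cv2.INTER_CUBIC))
    P=cloud(f); r=np.hypot(P[...,0]-.449,P[...,1]-.379); m=(r<.012)&(P[...,2]>.09); print(n,m.sum(),np.nanmedian(P[m][:,2]) if m.any() else 0, np.nanmax(P[m][:,2]) if m.any() else 0); m=(r>.02)&(r<.034); print(np.nanmedian(P[m][:,2]))
cv2.imwrite('pics/c8.png',np.hstack(o)[...,::-1])
E
```

```text
t: 15.5
eef_pos: [0.4472, 0.1298, 0.3559]
ee_rot: [-3.141, 0.001, -2.02]
force: [-0.9, 0.5, -0.2]
width: 0.0527
top 72 0.10747540668305816 0.11078639887375455
0.07167658697669446
side 83 0.10688407124361819 0.11112820335077413
0.06780908498731376
```

View pics/c8.png

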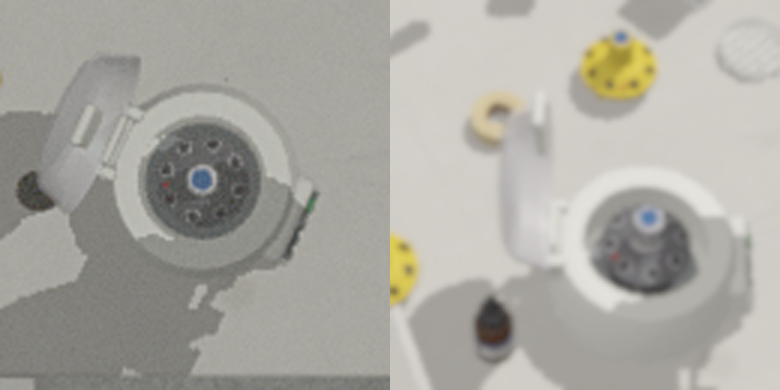

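```bash
cat > lid.py <<'E'
from plan import *
u=np.array([np.cos(np.radians(66)),np.sin(np.radians(66)),0]);z=np.array([0,0,1.])
c=np.array([.4493,.379,0]); h=c+.074*u+.08*z
def tcp(th,extra=0,rho=.163):
    d=-np.cos(th)*u+np.sin(th)*z; n=np.sin(th)*u+np.cos(th)*z
    return h+rho*d+n*(.005+.0095*np.sin(th)+extra)
E
python3 - <<'E'
from lid import *
for tag in('top5','side5'):
    f=load(tag);P=cloud(f); H=cv2.cvtColor(f['img'],cv2.COLOR_RGB2HSV).astype(int)
    r=np.hypot(P[...,0]-.449,P[...,1]-.379); b=(H[...,0]>100)&(H[...,0]<125)&(H[...,1]>90)&(r<.03); vv,uu=np.nonzero(b); print('knob',np.round(onz(f,uu.mean(),vv.mean(),.109),4))
    for th in(1.55,1.62,1.7):
        d=-np.cos(th)*u+np.sin(th)*z; n=np.sin(th)*u+np.cos(th)*z; print(th,'tip px',proj(f,h+.178*d+.001*n-[.0018,.001,0]))
s=arm.get_state(); print(s['width'])
p=tcp(1.62,.022)
for q in (np.r_[p[:2],.33],p,tcp(1.62,0)): d,rv=row(q,-114); print(np.round(q,4),np.round(d,4),np.round(rv,3))
E
```

```text
knob [0.4474 0.3784 0.109 ]
1.55 tip px [213.16787985 233.96339819]
1.62 tip px [207.59676449 231.46071211]
1.7 tip px [201.33655353 228.64956174]
knob [0.4495 0.3777 0.109 ]
1.55 tip px [245.88230416 195.72978471]
1.62 tip px [239.89189418 195.63774588]
1.7 tip px [233.09174909 195.82993862]
0.052408464570497
[0.4975 0.4872 0.33  ] [-1.1414  0.362   0.0851] [ 0.     0.    -0.027]
[0.4975 0.4872 0.241 ] [-1.1413  0.362   0.3818] [ 0.     0.    -0.027]
[0.4885 0.4671 0.2421] [-1.0681  0.3599  0.3781] [ 0.     0.    -0.027]
```

```bash
python3 -m inch '1 -0.14 0.05 0 0 0 0;1 -0.29 0.1 0 0 0 0;1 -0.43 0.15 0 0 0 0;1 -0.57 0.2 0 0 0 0;1 -0.71 0.25 0 0 0 0;1 -0.85 0.3 0 0 0 -0.01;1 -0.99 0.33 0 0 0 -0.02;1 -1 0.36 0 0 0 -0.027;1 -1 0.36 0 0 0 -0.027;1 -1 0.36 0 0 0 -0.027'; python3 - <<'E'
from lid import *
s=arm.get_state(); print(s['eef_pos'],s['width'])
p=tcp(1.62,.022)
for q in (np.r_[p[:2],.33],p,tcp(1.62,0)): d,rv=row(q,-114); print(np.round(q,4),np.round(d,4),np.round(rv,3))
E
```

```text
t: 16.6
eef_pos: [0.4788, 0.449, 0.355]
ee_rot: [-3.142, -0.001, -1.988]
force: [-0.1, 0.2, 0.3]
width: 0.0005
[0.47879849 0.44903283 0.35497561] 0.0005015037421718673
[0.4975 0.4872 0.33  ] [-0.1417 -0.0054  0.0831] [-0.    -0.001  0.002]
[0.4975 0.4872 0.241 ] [-0.142  -0.0054  0.3797] [-0.    -0.001  0.002]
[0.4885 0.4671 0.2421] [-0.0688 -0.0052  0.3762] [-0.    -0.001  0.002]
```

Move further back (1 cm of extra margin), then down behind the tab.

```bash
python3 -m inch '1 -0.1 -0.005 0 0 0 0;1 -0.165 -0.005 0 0 0 0;1 -0.165 -0.005 0.05 0 0 0;1 -0.165 -0.005 0.15 0 0 0;1 -0.165 -0.005 0.26 0 0 0;1 -0.165 -0.005 0.26 0 0 0'; python3 - <<'E'
from h import *
def enh(im): return np.clip(255*(im/255.)**0.6,0,255).astype(np.uint8)
o=[]
for n,(a,b) in(('top',(150,170)),('side',(180,130))):
    f=grab(n,n+'6'); o.append(cv2.resize(enh(f['img'][b:b+130,a:a+130]),None,fx=3,fy=3,interpolation=cv2.INTER_CUBIC))
cv2.imwrite('pics/c9.png',np.hstack(o)[...,::-1])
E
```

```text
t: 17.2
eef_pos: [0.4994, 0.4905, 0.2733]
ee_rot: [3.139, -0.007, -1.99]
force: [-0.8, -0.6, -1.2]
width: 0.0004
```

View pics/c9.png

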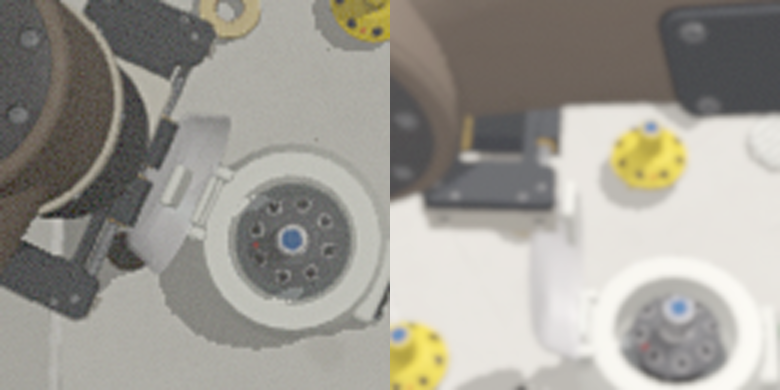

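```bash
python3 -m inch '1 0 0 0.05 0 0 0;1 0 0 0.105 0 0 0;1 0 0 0.105 0 0 0';python3 - <<'E'
from lid import *
s=arm.get_state(); print(s['eef_pos'],np.degrees(s['ee_rot']),s['force'],s['t'])
for th in np.r_[1.62,np.arange(1.55,-.01,-.1)]: d,rv=row(tcp(th),-114); print(round(th,2),np.round(d,3),np.round(rv,3))
E
```

```text
t: 17.6
eef_pos: [0.501, 0.4926, 0.2466]
ee_rot: [3.142, 0.0, -1.99]
force: [0.4, 0.3, -0.1]
width: 0.0002
[0.50097666 0.49260245 0.24664035] [ 1.79995055e+02  1.67026116e-03 -1.14002784e+02] [ 0.39235889  0.30723538 -0.05463835] 17.6
1.62 [0.094 0.003 0.015] [ 0.  0. -0.]
1.55 [0.132 0.003 0.011] [ 0.  0. -0.]
1.45 [0.187 0.003 0.01 ] [ 0.  0. -0.]
1.35 [0.242 0.003 0.015] [ 0.  0. -0.]
1.25 [0.296 0.003 0.025] [ 0.  0. -0.]
1.15 [0.35  0.003 0.041] [ 0.  0. -0.]
1.05 [0.401 0.003 0.062] [ 0.  0. -0.]
0.95 [0.451 0.003 0.089] [ 0.  0. -0.]
0.85 [0.498 0.003 0.121] [ 0.  0. -0.]
0.75 [0.541 0.003 0.157] [ 0.  0. -0.]
0.65 [0.58  0.003 0.198] [ 0.  0. -0.]
0.55 [0.615 0.003 0.243] [ 0.  0. -0.]
0.45 [0.645 0.003 0.292] [ 0.  0. -0.]
0.35 [0.67  0.003 0.343] [ 0.  0. -0.]
0.25 [0.69  0.003 0.397] [ 0.  0. -0.]
0.15 [0.703 0.003 0.453] [ 0.  0. -0.]
0.05 [0.711 0.003 0.51 ] [ 0.  0. -0.]
```

```bash
python3 -m inch '1 0.05 0.003 0.015 0 0 0;1 0.09 0.003 0.015 0 0 0;1 0.132 0.003 0.012 0 0 0;1 0.16 0.003 0.01 0 0 0;1 0.187 0.003 0.01 0 0 0;1 0.215 0.003 0.012 0 0 0;1 0.242 0.003 0.015 0 0 0;1 0.27 0.003 0.02 0 0 0;1 0.296 0.003 0.025 0 0 0;1 0.323 0.003 0.033 0 0 0;1 0.35 0.003 0.041 0 0 0;1 0.35 0.003 0.041 0 0 0';python3 - <<'E'
from lid import *
def enh(im): return np.clip(255*(im/255.)**0.6,0,255).astype(np.uint8)
o=[]
for n,(a,b) in(('top',(150,170)),('side',(180,130))):
    f=grab(n,n+'7'); o.append(cv2.resize(enh(f['img'][b:b+130,a:a+130]),None,fx=3,fy=3,interpolation=cv2.INTER_CUBIC))
cv2.imwrite('pics/c10.png',np.hstack(o)[...,::-1])
s=arm.get_state(); print(s['eef_pos'],s['force'],s['moment'],s['t'])
for th in np.arange(1.15,-.01,-.1): d,rv=row(tcp(th),-114); print(round(th,2),np.round(d,3),np.round(rv,3))
E
```

```text
t: 18.8
eef_pos: [0.4569, 0.3961, 0.2334]
ee_rot: [3.141, -0.001, -1.99]
force: [-0.4, 0.3, 0.2]
width: 0.0003
[0.45739879 0.3969627  0.23377562] [-0.46219029  0.02888728 -0.91881897] [0.05251184 0.06794461 0.05155065] 18.9
1.15 [-0.001  0.    -0.002] [-0.    -0.001  0.   ]
1.05 [0.051 0.    0.019] [-0.    -0.001  0.   ]
0.95 [0.101 0.    0.046] [-0.    -0.001  0.   ]
0.85 [0.147 0.    0.078] [-0.    -0.001  0.   ]
0.75 [0.19  0.    0.114] [-0.    -0.001  0.   ]
0.65 [0.23  0.    0.155] [-0.    -0.001  0.   ]
0.55 [0.265 0.    0.2  ] [-0.    -0.001  0.   ]
0.45 [0.295 0.    0.249] [-0.    -0.001  0.   ]
0.35 [0.32  0.    0.301] [-0.    -0.001  0.   ]
0.25 [0.339 0.    0.355] [-0.    -0.001  0.   ]
0.15 [0.353 0.    0.41 ] [-0.    -0.001  0.   ]
0.05 [0.36  0.    0.467] [-0.    -0.001  0.   ]
```

View pics/c10.png

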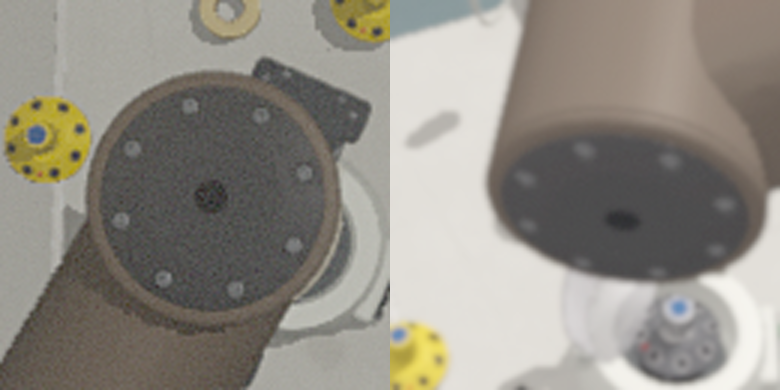

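```bash
python3 -m inch '1 0.025 0 0.009 0 0 0;1 0.051 0 0.019 0 0 0;1 0.076 0 0.032 0 0 0;1 0.101 0 0.046 0 0 0;1 0.124 0 0.062 0 0 0;1 0.147 0 0.078 0 0 0;1 0.169 0 0.096 0 0 0;1 0.19 0 0.114 0 0 0;1 0.21 0 0.134 0 0 0;1 0.23 0 0.155 0 0 0;1 0.248 0 0.178 0 0 0;1 0.265 0 0.2 0 0 0';python3 - <<'E'
from lid import *
s=arm.get_state(); print(s['eef_pos'],s['force'],s['moment'],s['t'])
for th in np.arange(.55,-.06,-.1): d,rv=row(tcp(th),-114); print(round(th,2),np.round(d,3),np.round(rv,3))
E
```

```text
t: 20.1
eef_pos: [0.4249, 0.3243, 0.1732]
ee_rot: [3.142, -0.0, -1.989]
force: [0.5, 0.9, 0.0]
width: 0.0004
[0.42493776 0.32427116 0.17315414] [0.525265   0.91064655 0.01486152] [ 0.40919788 -0.01887431  0.04297449] 20.1
0.55 [-0.001  0.    -0.002] [ 0. -0.  0.]
0.45 [0.03  0.    0.047] [ 0. -0.  0.]
0.35 [0.055 0.    0.098] [ 0. -0.  0.]
0.25 [0.074 0.    0.152] [ 0. -0.  0.]
0.15 [0.088 0.    0.208] [ 0. -0.  0.]
0.05 [0.095 0.    0.265] [ 0. -0.  0.]
-0.05 [0.097 0.    0.323] [ 0. -0.  0.]
```

```bash
python3 -m inch '1 0.015 0 0.024 0 0 0;1 0.03 0 0.047 0 0 0;1 0.043 0 0.073 0 0 0;1 0.055 0 0.098 0 0 0;1 0.065 0 0.125 0 0 0;1 0.074 0 0.152 0 0 0;1 0.081 0 0.18 0 0 0;1 0.088 0 0.208 0 0 0;1 0.092 0 0.236 0 0 0;1 0.095 0 0.26 0 0 0;1 0.095 0 0.275 0 0 0;1 0.095 0 0.28 0 0 0';python3 - <<'E'
from lid import *
s=arm.get_state(); print(s['eef_pos'],s['force'],s['moment'],s['t'])
for th in np.arange(.15,-.06,-.05): d,rv=row(tcp(th),-114); print(round(th,2),np.round(d,3),np.round(rv,3))
E
```

```text
t: 21.3
eef_pos: [0.4134, 0.2983, 0.0891]
ee_rot: [3.141, -0.001, -1.989]
force: [0.2, -1.0, 1.3]
width: 0.0004
[0.41335766 0.2983342  0.08909813] [ 0.23966619 -1.01548063  1.28515875] [-0.16083226  0.1851401  -0.05602763] 21.3
0.15 [-0.007 -0.    -0.072] [ 0.    -0.001  0.   ]
0.1 [-0.002 -0.    -0.044] [ 0.    -0.001  0.   ]
0.05 [ 0.001 -0.    -0.015] [ 0.    -0.001  0.   ]
-0.0 [ 0.002 -0.     0.014] [ 0.    -0.001  0.   ]
-0.05 [ 0.002 -0.     0.042] [ 0.    -0.001  0.   ]
```

Now press down in small steps until the stop.

```bash
for i in 1; do python3 -m inch '1 0 0 0.005 0 0 0;1 0 0 0.01 0 0 0;1 0 0 0.01 0 0 0'; done; python3 -m inch '1 0 0 0.004 0 0 0;1 0 0 0.004 0 0 0'
```

```text
t: 21.6
eef_pos: [0.4136, 0.2988, 0.0868]
ee_rot: [-3.142, 0.0, -1.989]
force: [-0.0, -0.6, 0.1]
width: 0.0005
t: 21.8
eef_pos: [0.4136, 0.2988, 0.0856]
ee_rot: [-3.142, 0.0, -1.989]
force: [0.8, -0.1, 0.3]
width: 0.0006
```

```bash
python3 -m inch '1 0 0 0.003 0 0 0;1 0 0 0.003 0 0 0'
```

```text
t: 22.0
eef_pos: [0.4137, 0.2988, 0.0852]
ee_rot: [-3.141, 0.0, -1.989]
force: [-2.4, -0.4, 5.6]
width: 0.0007
```

```bash
python3 -m inch '1 0 0 0.002 0 0 0;1 0 0 0.002 0 0 0;1 0 0 0.002 0 0 0'; python3 -m inch '1 0 0 -0.05 0 0 0;1 0 0 -0.2 0 0 0;1 0.05 0 -0.4 0 0 0;1 0.1 0 -0.5 0 0 0;1 0.2 0 -0.6 0 0 0;1 0.3 0 -0.7 0 0 0;1 0.4 0 -0.8 0 0 0;1 0.4 0 -0.8 0 0 0;1 0.4 0 -0.8 0 0 0'; python3 -m inch '1 0.1 0 0 0 0 0;1 0.2 0 0 0 0 0;1 0.35 0 0 0 0 0;1 0.35 0 0 0 0 0'; python3 - <<'E'
from lid import *
def enh(im): return np.clip(255*(im/255.)**0.6,0,255).astype(np.uint8)
o=[]
for n,(a,b) in(('top',(160,140)),('side',(170,140))):
    f=grab(n,n+'8'); o.append(cv2.resize(enh(f['img'][b:b+150,a:a+190]),None,fx=2.1*2,fy=4.2,interpolation=cv2.INTER_CUBIC)[:, :]); P=cloud(f)
    for rho in(.163,.172):
        q=proj(f,h-rho*u+.005*z-[.0018,.001,0]); v=np.round(q).astype(int); print(n,q,P[v[1],v[0]])
    r=np.hypot(P[...,0]-.448,P[...,1]-.379); print('max z over lid',np.nanmax(P[(r<.06)&(P[...,2]<.16)][:,2]))
    cv2.imwrite(f'pics/d_{n}.png',o[-1][...,::-1])
s=arm.get_state(); print(s['eef_pos'],s['force'],s['t'])
E
```

```text
t: 22.3
eef_pos: [0.4137, 0.2988, 0.085]
ee_rot: [-3.141, 0.001, -1.989]
force: [-3.9, -1.0, 9.6]
width: 0.0001
t: 23.2
eef_pos: [0.3647, 0.1889, 0.325]
ee_rot: [-3.141, 0.003, -1.99]
force: [0.3, 0.5, -0.4]
width: 0.0005
t: 23.6
eef_pos: [0.3203, 0.0904, 0.3233]
ee_rot: [3.141, -0.001, -1.99]
force: [0.8, 0.6, 0.6]
width: 0.0006
top [281.10910219 264.78479624] [0.41079057 0.2969497  0.08486312]
top [284.58141596 266.33173045] [0.4083163  0.28717624 0.08033978]
max z over lid 0.1184754168039587
side [312.0793344  238.84095705] [0.41081103 0.29722174 0.08538064]
side [315.79773278 238.94301663] [0.40708107 0.28829752 0.0855238 ]
max z over lid 0.11785933405670829
[0.32190799 0.09288333 0.32344408] [0.34629812 1.02858708 0.15688771] 23.7
```

View pics/d_top.png

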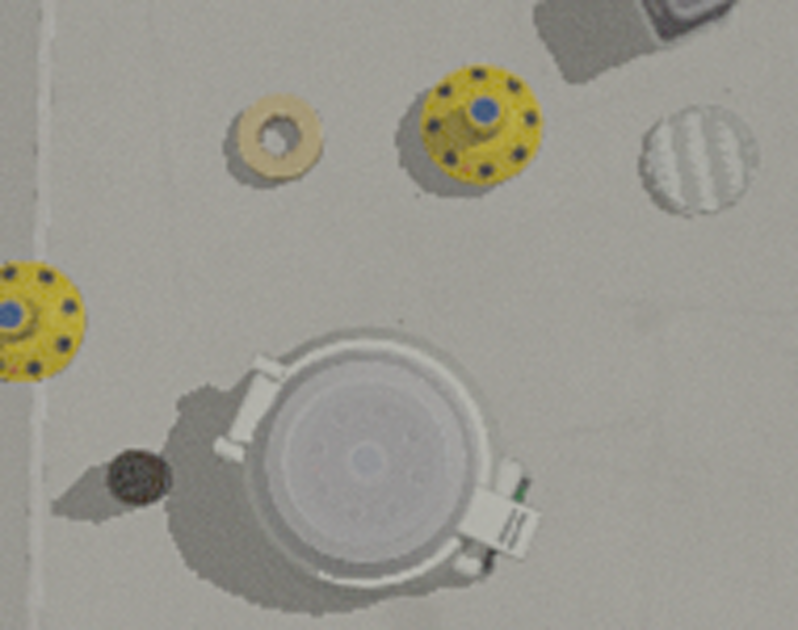

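View pics/d_side.png

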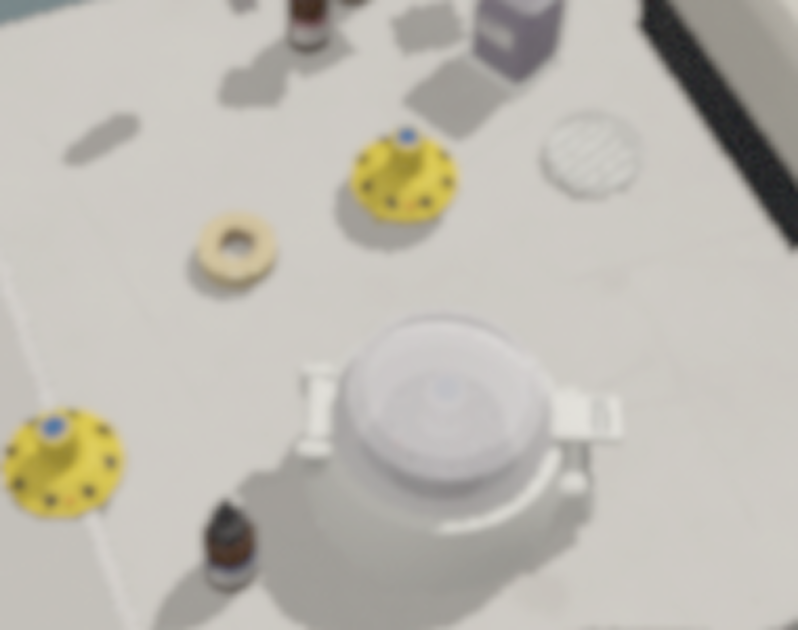

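```bash
python3 - <<'E'
from h import *
a=load('top0');b=load('top8')
d=np.abs(a['img'].astype(int)-b['img']).max(-1)
for n,(u,v) in dict(tape=(227,173),petri=(326,178),jar=(325,132),drop=(192,254),d2=(271,109),y1=(274,170),y2=(166,216)).items(): print(n,(d[v-12:v+12,u-12:u+12]>60).mean().round(3))
print(arm.get_state()['qd'],arm.job_done())
E
```

```text
tape 0.0
petri 0.0
jar 0.0
drop 0.024
d2 0.0
y1 0.0
y2 0.0
the job is handed in; nothing more can be done
[ 0.01042694  0.03077057  0.01906783  0.00229353  0.00456602 -0.00206389] None
```

The rotor is back on its spindle and fully home, the lid is completely shut, and I handed the job in at about 24 s of the 72 s allowed.

I picked up the dark rotor by its knob and set it down once on a clear patch of desk. There I turned the gripper and gripped the knob again, so that the gripper would clear the open lid. I lined the slots up with the drive bar using the camera images. The rotor then went down in one pass with no turning needed on the spindle, and only about 3 N of pressure at the end. After letting go, I pushed the lid over by its tab until it stopped.

Last checks:
- **Rotor:** the underside came to rest at 43 mm by the robot's own position. In the images the top of the knob read about 107 mm, which fits the rotor being home once the camera's small low reading is allowed for. Riding on the bar it would read about 113 mm.
- **Lid:** it met its stop with the tab at 85 mm, and I pressed to about 10 N. The images showed the tab at about 85 mm and the dome at 118 mm.
- **Other objects:** comparing the first and last top images showed no change at the tape roll, petri dish, stain jar or either yellow rotor. The dropper bottles also stood where they were. The one beside the centrifuge changed by 2.4%, which I put down to the lid no longer covering it.
- **Disagreements:** the cameras and the robot differed by about 2 mm on where the spindle is, and I corrected for that by feel on the way down. The side camera's view of the red dot put the rotor's angle about 6° off what I expected, but the slots dropped over the bar anyway.

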